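Square pots into the seed tray

TASK

Gather the three square terracotta pots into the black seed tray, each standing upright and fully down in the pocket of its own size: the largest pot in the largest pocket, the middle one in the middle-sized pocket and the smallest in the smallest. Leave the two round pots, the green glazed pot and the steel mister standing where they are.

Things in the scene. Friction and masses are not known exactly. Their poses are not given: they have to be found in the camera images.
- square_large: The largest of three SQUARE open-topped terracotta pots: 68 x 68 mm outside, 66 mm tall, straight upright sides, walls 5 mm thick, loose, standing upright on the counter at the start. Origin: centre of its underside; z up. x and y at right angles to its flat sides.
- square_medium: The middle-sized of three SQUARE open-topped terracotta pots: 50 x 50 mm outside, 58 mm tall, straight upright sides, walls 4.5 mm thick, loose, standing upright on the counter at the start. Origin: centre of its underside; z up. x and y at right angles to its flat sides.
- square_small: The smallest of three SQUARE open-topped terracotta pots: 32 x 32 mm outside, 50 mm tall, straight upright sides, walls 4 mm thick, loose, standing upright on the counter at the start. Origin: centre of its underside; z up. x and y at right angles to its flat sides.
- pocket_large: Grey insert with the largest pocket: fixed frame 100 x 100 x 11 mm with a 84 x 84 mm square opening down to the tray floor. One of three side by side (pitch 104 mm, any order) in a fixed black seed tray 320 x 112 mm. Tray floor 3 mm, insert top and tray rim 14 mm above the counter. Origin: centre of the opening at tray floor height; z up, y along the row, x across; opening's sides along x, y.
- pocket_medium: Grey insert with the middle-sized pocket: fixed frame 100 x 100 x 11 mm with a 66 x 66 mm square opening down to the tray floor. One of three side by side (pitch 104 mm, any order) in a fixed black seed tray 320 x 112 mm. Tray floor 3 mm, insert top and tray rim 14 mm above the counter. Origin: centre of the opening at tray floor height; z up, y along the row, x across; opening's sides along x, y.
- pocket_small: Grey insert with the smallest pocket: fixed frame 100 x 100 x 11 mm with a 48 x 48 mm square opening down to the tray floor. One of three side by side (pitch 104 mm, any order) in a fixed black seed tray 320 x 112 mm. Tray floor 3 mm, insert top and tray rim 14 mm above the counter. Origin: centre of the opening at tray floor height; z up, y along the row, x across; opening's sides along x, y.
- round_large: The larger of two ROUND open-topped terracotta pots, a look-alike that stays: 66 mm across the mouth, a little narrower at the foot, 64 mm tall, loose on the counter. Origin: centre of its underside; z up.
- round_small: The smaller of two ROUND open-topped terracotta pots, a look-alike that stays: 48 mm across the mouth, a little narrower at the foot, 56 mm tall, loose on the counter. Origin: centre of its underside; z up.
- glazed_pot: Green glazed round flower pot, a bystander: 120 mm across the rim, 95 mm tall, loose on the counter beside the work. Origin: centre of its underside; z up.
- mister: Stainless steel mister bottle with a black twist cap and nozzle, a bystander: 70 mm across, 166 mm tall, loose on the counter beside the work. Origin: centre of its underside; z up.
Mind the look-alikes: they are no part of the job. What is shaped like the square_large but white is not meant.

How it is judged (in metres and radians):
At the end, for the whole second after the job is handed in: Each square pot at rest in the pocket of its size: upright (0.1 rad), underside within 4 mm of the tray floor, centre within 11 mm of the pocket centre along and across the row; round pots, glazed pot and mister at rest, upright (0.15 rad), within 30 mm of their start (x of square_large in the frame of pocket_large between -0.011 and 0.011 m and y of square_large in the frame of pocket_large between -0.011 and 0.011 m and z of square_large in the frame of pocket_large below 0.004 m and angle between each of square_large, square_medium, square_small's own z axis and vertical below 0.1 rad and linear speed of each of square_large, square_medium, square_small, round_large, round_small, glazed_pot, mister below 0.02 m/s and x of square_medium in the frame of pocket_medium between -0.011 and 0.011 m and y of square_medium in the frame of pocket_medium between -0.011 and 0.011 m and z of square_medium in the frame of pocket_medium below 0.004 m and x of square_small in the frame of pocket_small between -0.011 and 0.011 m and y of square_small in the frame of pocket_small between -0.011 and 0.011 m and z of square_small in the frame of pocket_small below 0.004 m and distance of each of round_large, round_small, glazed_pot, mister from where it was at the start of the episode below 0.03 m and angle between each of round_large, round_small, glazed_pot, mister's own z axis and vertical below 0.15 rad); the robot touches nothing.
It fails at once if the larger round pot is pushed more than 30 mm or knocked over (distance of round_large from where it was at the start of the episode above 0.03 m or angle between round_large's own z axis and vertical above 0.5 rad).
It fails at once if the smaller round pot is pushed more than 30 mm or knocked over (distance of round_small from where it was at the start of the episode above 0.03 m or angle between round_small's own z axis and vertical above 0.5 rad).
It fails at once if the green glazed pot is pushed more than 30 mm or knocked over (distance of glazed_pot from where it was at the start of the episode above 0.03 m or angle between glazed_pot's own z axis and vertical above 0.5 rad).
It fails at once if the steel mister is pushed more than 30 mm or knocked over (distance of mister from where it was at the start of the episode above 0.03 m or angle between mister's own z axis and vertical above 0.5 rad).
It also fails if it takes over 83 s, if anything falls off the work surface, if the arm or the gripper's body presses on something with over 40 N, if the wrist force passes 120 N, or if a joint passes its speed limit or range.

ROBOT

A 6-joint arm with a two-finger parallel gripper is mounted at the origin on the work surface. World frame = base frame: x ahead of the robot, y to its left, z up, the work surface at z = 0. Lengths are in mm, angles in rad, forces in N, time in s.
With the tool pointing down it reaches from about 350 to 775 mm from the base axis. Payload 5.5 kg.
Tool frame: the origin (TCP) lies midway between the tips of the shut fingers; the grasp point (between the pads) lies 19 mm behind it; z points along the fingers, y is the line along which they close (so a half turn about z gives the same grasp; the last joint's range is limited). The gripper opens to 85 mm and grips with 20 to 120 N. Pads are 22 mm wide; open, the fingers measure 114 mm over their backs; the gripper's body (76 mm by 85 mm) begins 54 mm behind the grasp point. The pads swing forward as they close: fully open they stand 13 mm farther back than shut.
Start: joints at [1.16, 0.313, 0.046, 1.304, 0, 1.431], TCP at [153.838, 554.081, 231.323] pointing down, gripper open.
Joint ranges: [-2.76, 2.76], [-0.86, 1.69], [-1.03, 1.26], [-2.2, 2.34], [-1.47, 1.5], [-3.14, 3.14]. Speed limits (rad/s): [2.57, 2.57, 3.14, 3.14, 3.14, 3.14].

INTERFACE

Orientations are given as a rotation vector (axis times angle).
In Python, from rig import status, eyes, job_done gives the robot as it stands.
- The arm moves only by the shell command python3 -m inch 'ROWS' [OPENING] [FORCE]. ROWS is a JSON object whose one key "steps" holds a list of rows, each a list of 2 entries, a list of its own where there are three numbers: the shift along the world's x, y, z in m, then the turn, a rotation vector about the world's x, y, z in degrees. A call has 1 to 5 rows; each row shifts and turns the commanded pose from where the row before left it; what a row does not reach is not made up. A row lasts 1/8 s, in which the tool goes at most 62.5 mm and 10.7 degrees, less where a joint would pass 70% of its speed; a pose out of reach is approached as far as the arm can. A call is refused whole if a number of a shift passes 0.0625 or a number of a turn 10.7, either way. A call with a gripper value outside its range is refused whole. OPENING is the finger opening in m, from 0 to 0.0854, set as the call begins (- or left out, the last holds). The fingers move at their own pace and stop on an object; FORCE is the grip in N (left out, the last holds). Time passes only in rows, so rows that do not move let the fingers close. It gives the time, the measured TCP pose, the force, the opening and the grip force at its end, in the units of the state.
- status.read_state(): the state, without advancing time (a new reading comes with each control period).
- eyes.read_camera(name): name is "scene" or "side" or "wrist"; returns the picture (384x512x3 uint8, blue, green, red); there is no depth.
- eyes.camera_info(name): a dict with "vfov" (degrees; the focal length in pixels is half the picture's height over the tangent of half this angle, whatever the lens; pixels are square), "cx", "cy" (the principal point, pixels), "pose" (4x4, takes a point from camera to world coordinates). Camera axes: x right, y up, looking along -z (the intrinsics and any distortion apply to the point x, -y, -z); pixel columns grow to the right and rows downward; lengths in mm; the calibration is good to about 2 mm. The wrist camera is an equidistant fisheye: a pixel r from the principal point sees the ray r / f radians off the axis. A picture is of the moment at which its call begins: read the wrist's pose just before it. camera_info takes no time and is no camera call; for the wrist camera it gives the pose at the moment of the call.
- job_done(): hands the job in; it is judged then, once.
Trained networks look in the newest picture that a camera, given by its name, has taken for a name from the list of things; names that differ only in an ending like _2 or _b are one class to them, and where a whole thing is asked for, a point or a joint stands for the part that bears it (a point fixed in the world has none). Each returns a list of dicts, best first, with "confidence" (0 to 1); they miss things now and then, are a little off and sometimes report something else, mostly with a low value. They report only what shows in the picture. A call takes as long as a camera call. They do not tell look-alikes from the thing itself.
- eyes.cut_out(camera, query): "mask" (384x512 bool, what is visible of it) and "position" ([column, row] in pixels, amid what is visible of it).
- eyes.pinpoint(camera, query): "position" ([column, row] in pixels: a listed point, or the origin of a listed thing).
The state is a dict: "time": time; "joints": joint angles; "qvel": joint speeds; "joint_efforts": joint torques, N m; "ee_pos": TCP position; "orientation": TCP orientation; "ft_force": force on the tool from outside, world axes, zero at the start; "torque": the same for the moment, N m; "gripper_width": finger opening in mm; "grasp_force": force on a finger pad.
Only numpy, scipy, OpenCV 4.12 (cv2) and the standard library are available. Lean on these libraries where they do the work, as an engineer would, in place of code of your own. Each camera call takes 0.05 s, during which the arm holds its last target. There are 200 camera calls.

## Working session

There is one attempt and no reset: what is moved stays moved. The work goes in short steps, Python scripts to look and compute and a shell command to move; the robot and the scene stay as the last step left them, time stands still between calls to the robot, and variables do not carry over. Pictures are saved under pics/ and viewed, at most 14 in all, crops included, and the job is handed in when it is done.

```bash
ls; mkdir -p pics; cat > h.py <<'E'
import numpy as np, cv2
from rig import status, eyes
def ray(cam, px, info=None):
    i=info or eyes.camera_info(cam); f=192/np.tan(np.radians(i["vfov"])/2)
    d=np.array([(px[0]-i["cx"])/f,(px[1]-i["cy"])/f])
    if cam=="wrist":
        r=np.linalg.norm(d); v=np.r_[d/max(r,1e-9)*np.sin(r),np.cos(r)]
    else: v=np.r_[d,1.]
    P=np.array(i["pose"]); return P[:3,3],P[:3,:3]@np.array([v[0],-v[1],-v[2]])
def at_z(cam,px,z,info=None):
    o,d=ray(cam,px,info); return o+d*(z-o[2])/d[2]
E
cat > look.py <<'E'
from h import *
N="square_large square_medium square_small pocket_large pocket_medium pocket_small round_large round_small glazed_pot mister".split()
s=status.read_state(); print(s["time"],s["orientation"],s["gripper_width"])
for c in ("scene","side","wrist"):
    i=eyes.camera_info(c); im=eyes.read_camera(c); cv2.imwrite(f"pics/{c}0.png",im)
    print(c,i["vfov"],i["cx"],i["cy"],np.round(i["pose"],2).tolist(), [k for k in i])
    for n in N:
        for d in eyes.pinpoint(c,n)[:3]:
            if d["confidence"]>.2: print(n,round(d["confidence"],2),np.round(d["position"]),np.round(at_z(c,d["position"],3 if "pocket" in n else 0,i)))
E
python3 look.py
```

```text
pics
0.0 [-4.24017053e-01 -3.11236766e+00  2.77785677e-03] 85.60721288078621
scene 55.97078173906896 252.6666140262036 189.39390486462605 [[-0.5, -0.54, 0.68, 1303.82], [0.86, -0.33, 0.38, 426.65], [0.02, 0.78, 0.63, 763.67], [0.0, 0.0, 0.0, 1.0]] ['vfov', 'cx', 'cy', 'pose']
square_large 0.89 [196. 189.] [ 583. -198.    0.]
square_large 0.83 [261. 185.] [453. -20.   0.]
square_large 0.58 [171. 212.] [ 716. -193.    0.]
square_medium 0.62 [260. 225.] [621.  71.   0.]
square_medium 0.6 [357. 197.] [343. 278.   0.]
square_small 0.6 [232. 167.] [ 413. -165.    0.]
pocket_large 0.54 [232. 216.] [636. -22.   3.]
pocket_medium 0.72 [260. 224.] [620.  67.   3.]
pocket_small 0.78 [295. 238.] [616. 183.   3.]
round_large 0.8 [212. 149.] [ 355. -293.    0.]
round_small 0.55 [311. 194.] [408. 144.   0.]
round_small 0.22 [230. 217.] [638. -25.   0.]
glazed_pot 0.88 [375. 261.] [579. 403.   0.]
mister 0.95 [160. 165.] [ 544. -390.    0.]
side 44.14397566237248 261.6078375011944 191.6682271398419 [[0.91, 0.24, -0.33, 73.58], [-0.41, 0.56, -0.72, -935.3], [0.01, 0.8, 0.61, 828.43], [0.0, 0.0, 0.0, 
[... 245 characters left out ...]
63 [260. 243.] [ 436. -140.   -0.]
pocket_large 0.94 [306. 199.] [626. -30.   3.]
pocket_large 0.42 [268. 164.] [601. 173.   3.]
pocket_medium 0.95 [289. 182.] [619.  61.   3.]
pocket_small 0.94 [269. 163.] [607. 175.   3.]
round_large 0.69 [250. 294.] [ 346. -283.    0.]
glazed_pot 0.84 [233. 130.] [579. 414.   0.]
glazed_pot 0.28 [250. 298.] [ 342. -293.    0.]
mister 0.64 [354. 300.] [ 553. -391.    0.]
wrist 65.70646984690485 257.89809903585973 187.66203807198852 [[0.27, -0.91, -0.31, 73.7], [0.96, 0.25, 0.09, 576.13], [0.0, -0.32, 0.95, 374.04], [0.0, 0.0, 0.0, 1.0]] ['vfov', 'cx', 'cy', 'pose']
square_small 0.8 [ 25. 338.] [ 432. -143.    0.]
mister 0.69 [  8. 359.] [ 532. -352.    0.]
```

```bash
cd pics; python3 -c "
import cv2
a=cv2.imread('scene0.png')[80:300,110:410];cv2.imwrite('s1.png',cv2.resize(a,(800,586),interpolation=2))
a=cv2.imread('side0.png')[90:340,140:440];cv2.imwrite('s2.png',cv2.resize(a,(720,600),interpolation=2))"
```

```text
(no output)
```

View pics/s1.png

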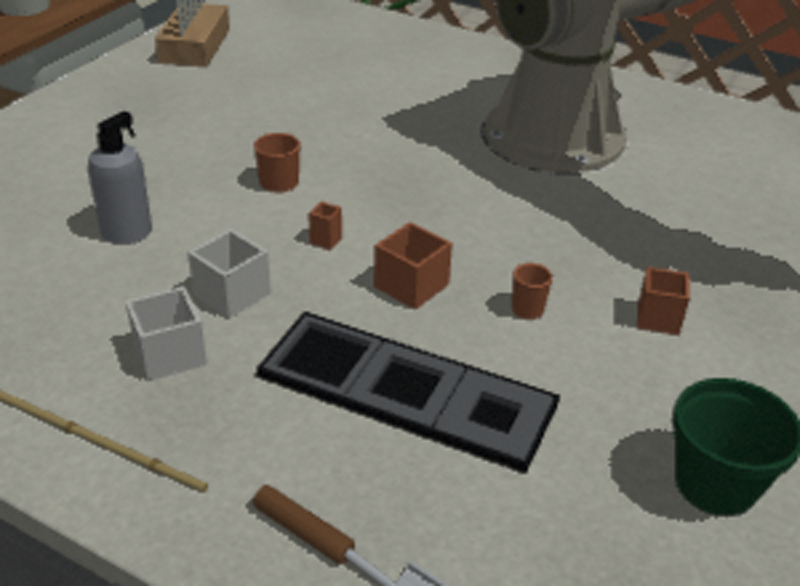

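View pics/s2.png

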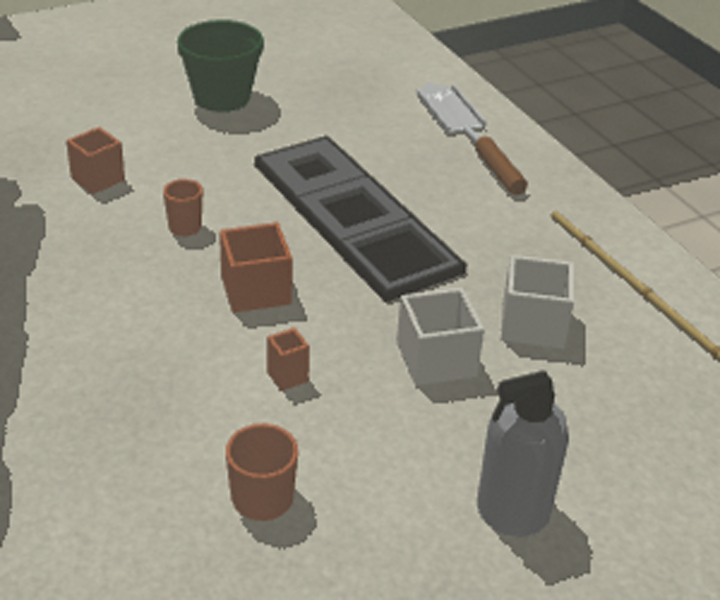

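The scene and side views show the three terracotta squares (crop 1): large (412,265), medium (665,300), small (326,226). The tray lies between crop x 257 and 560, with the largest pocket at its left (−y) end. The white squares and the round pots are decoys. Next I fit poses to the masks.

```bash
cat > fit.py <<'E'
from h import *
from scipy.optimize import minimize
def proj(cam,X,i):
    f=192/np.tan(np.radians(i["vfov"])/2); P=np.array(i["pose"])
    c=(np.atleast_2d(X)-P[:3,3])@P[:3,:3]; return np.c_[i["cx"]+f*c[:,0]/-c[:,2], i["cy"]-f*c[:,1]/-c[:,2]]
def box(p,w,l,z0,z1,off=0):
    c,s=np.cos(p[2]),np.sin(p[2]); q=np.array([[a*w/2,b*l/2+off] for a in(-1,1) for b in(-1,1)])@np.array([[c,s],[-s,c]])+p[:2]
    return np.vstack([np.c_[q,np.full(4,z)] for z in (z0,z1)])
S=8
def raster(cam,pts,i):
    h=cv2.convexHull(((proj(cam,pts,i)*4+1.5)*64).astype(np.int32)); m=np.zeros((384*4,512*4),np.uint8)
    cv2.fillConvexPoly(m,h,1,shift=6); return m
def fit(obs,p0,boxes):
    def cost(p):
        J=0
        for cam,i,k,m in obs:
            r=raster(cam,box(p,*boxes[k]),i); J+=1-(r&m).sum()/max(1,(r|m).sum())
        return J/len(obs)
    best=None
    for y in p0[2]:
        r=minimize(cost,[*p0[:2],y],method="Nelder-Mead",options=dict(initial_simplex=[[p0[0]+a,p0[1]+b,y+c] for a,b,c in((0,0,0),(12,0,.0),(0,12,0),(0,0,.2))],xatol=.1,fatol=1e-4))
        if best is None or r.fun<best.fun: best=r
    return best
up=lambda m: cv2.resize(m.astype(np.uint8),None,fx=4,fy=4,interpolation=0)
E
cat > run1.py <<'E'
from fit import *
I={c:eyes.camera_info(c) for c in("scene","side")}
for c in I: eyes.read_camera(c)
def masks(n,g,r=18):
    out=[]
    for c in I:
        t=proj(c,[*g,20],I[c])[0]
        for d in eyes.cut_out(c,n):
            if np.hypot(*(d["position"]-t))<r: out.append((c,I[c],n,up(d["mask"]))); break
    return out
yaws=np.radians([-40,-20,0,20,40])
for n,g,b in(("square_large",(454,-16),(68,68,0,66)),("square_medium",(348,274),(50,50,0,58)),("square_small",(430,-145),(32,32,0,50))):
    o=masks(n,g); r=fit(o,(*g,yaws),{n:b}); print(n,len(o),np.round(r.x[:2],1),np.degrees(r.x[2])%90,r.fun)
o=[]
for n,g in(("pocket_large",(630,-28)),("pocket_medium",(620,65)),("pocket_small",(611,176))): o+=masks(n,g,14)
for m in o: print(m[2],m[0],m[3].sum()//16)
r=fit(o,(620,70,np.radians([0,8,-8])),{f"pocket_{s}":(100,100,14,14.1,k*104) for s,k in(("large",-1),("medium",0),("small",1))})
print("tray",r.x,np.degrees(r.x[2]),r.fun)
E
python3 run1.py
```

```text
square_large 2 [453.2  -8.8] 77.79439228112246 0.07457725788412017
square_medium 2 [351.7 279.6] 20.35949626175662 0.06098261077566525
square_small 2 [ 428.  -155.7] 11.386022510957721 0.10072394001788909
pocket_large scene 357
pocket_large side 367
pocket_medium scene 613
pocket_medium side 509
pocket_small scene 780
pocket_small side 485
tray [6.21162667e+02 7.64436557e+01 8.53514769e-02] 4.890279402420805 0.39504143111668616
```

```bash
cat > run2.py <<'E'
from fit import *
I={c:eyes.camera_info(c) for c in("scene","side")}
im={c:eyes.read_camera(c) for c in I}
def hull(m):
    p=cv2.findNonZero(m); r=np.zeros_like(m); cv2.fillConvexPoly(r,cv2.convexHull(p),1); return r
o=[]
B={f"pocket_{s}":(100,100,14,14.1,k*104) for s,k in(("large",-1),("medium",0),("small",1))}
for n,g in(("pocket_large",(630,-28)),("pocket_medium",(620,70)),("pocket_small",(611,180))):
    for c in I:
        t=proj(c,[*g,14],I[c])[0]
        for d in eyes.cut_out(c,n):
            if np.hypot(*(d["position"]-t))<16: o.append((c,I[c],n,up(hull(d["mask"].astype(np.uint8))))); break
for k in (o,[m for m in o if m[0]=="scene"],[m for m in o if m[0]=="side"]):
    r=fit(k,(620,72,np.radians([0,8])),B); print(r.x[:2],np.degrees(r.x[2]),r.fun)
    if k is o: t=r.x
pk=[((453.2,-8.8,np.radians(77.8)),(68,68,0,66)),((351.7,279.6,np.radians(20.4)),(50,50,0,58)),((428,-155.7,np.radians(11.4)),(32,32,0,50))]+[(t,b) for b in B.values()]+[(t,(w,w,14,14.1,k)) for w,k in((84,-104),(66,0),(48,104))]
for c,(x0,y0,x1,y1) in dict(scene=(190,110,400,270),side=(150,130,350,270)).items():
    k=4; a=cv2.resize(im[c],None,fx=k,fy=k,interpolation=2)
    for p,b in pk:
        q=proj(c,box(p,*b),I[c])*k+k/2-.5
        for f in ([0,1,3,2],[4,5,7,6]): cv2.polylines(a,[q[f].astype(np.int32)],1,(255,255,0) if f[0] else (0,255,255))
    a=a[y0*k:y1*k,x0*k:x1*k]; s=min(800/a.shape[1],600/a.shape[0]); cv2.imwrite(f"pics/o_{c}.png",cv2.resize(a,None,fx=s,fy=s))
E
python3 run2.py
```

```text
[620.74554546  76.26434352] 4.385769531665477 0.11457745725859952
[624.10163661  77.29433868] 4.81604514907362 0.096083113427052
[618.33665188  74.33191412] 4.417980036966801 0.10298417312288677
```

View pics/o_scene.png

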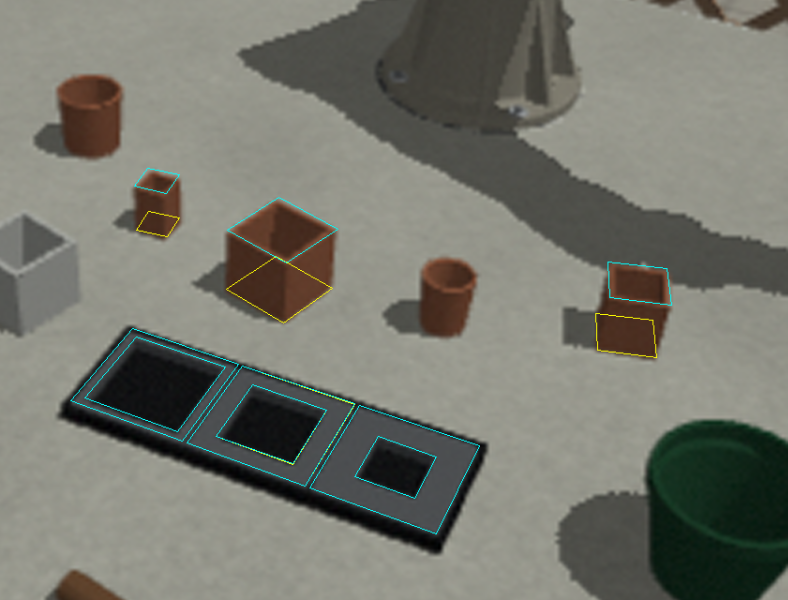

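View pics/o_side.png

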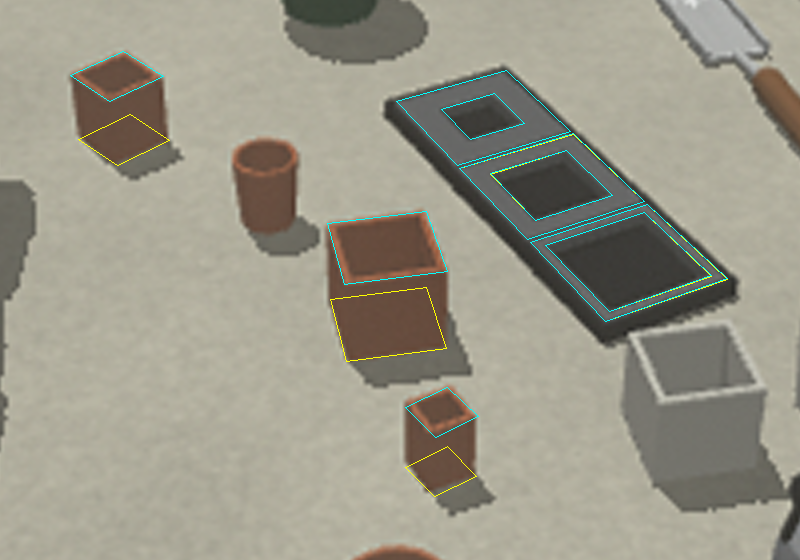

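Overlays agree with both pictures to 2–3 mm, so I move to the medium pot at (352, 280), closing line at 110.4° (a turn of +36°).

```bash
python3 -m inch '{"steps":[[[0.025,-0.034,-0.01],[0,0,9]],[[0.025,-0.034,-0.01],[0,0,9]],[[0.025,-0.034,-0.01],[0,0,9]],[[0.025,-0.034,-0.01],[0,0,9]],[[0.025,-0.034,-0.01],[0,0,0]]]}' 0.0854 40
python3 -m inch '{"steps":[[[0.025,-0.034,-0.01],[0,0,0]],[[0.025,-0.034,-0.01],[0,0,0]],[[0.023,-0.036,-0.011],[0,0,0]],[[0,0,0],[0,0,0]],[[0,0,0],[0,0,0]]]}'
```

```text
time: 3.38
ee_pos: [279.5, 383.0, 181.2]
orientation: [-0.561, 3.091, 0.001]
ft_force: [0.0, 1.2, -0.4]
gripper_width: 85.4
grasp_force: 0.0
time: 4.0
ee_pos: [351.8, 280.3, 150.6]
orientation: [-0.558, 3.092, 0.001]
ft_force: [-0.1, -0.0, 0.3]
gripper_width: 85.7
grasp_force: 0.0
```

```bash
python3 -c "
from h import *
i=eyes.camera_info('wrist');im=eyes.read_camera('wrist');cv2.imwrite('pics/w1.png',im)
for d in eyes.cut_out('wrist','square_medium')[:2]: print(d['confidence'],d['position'],at_z('wrist',d['position'],40,i))
d=eyes.pinpoint('wrist','square_medium');print(d[:2] and [(x['confidence'],at_z('wrist',x['position'],0,i)) for x in d])"
```

```text
0.86 [257.8, 182.5] [350.5180192  279.59734158  40.        ]
0.4 [30.6, 281.4] [592.64923113  35.85869488  40.        ]
[(0.76, array([353.79538819, 279.07574201,   0.        ]))]
```

View pics/w1.png

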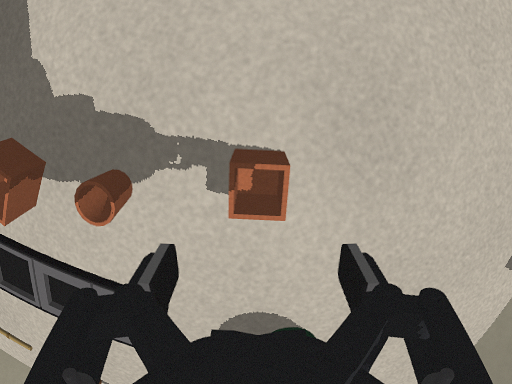

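The wrist view shows the medium pot at (259,186), squarely between the fingers and within 2 mm of the estimate. I descend, grip and lift.

```bash
python3 -m inch '{"steps":[[[0,0,-0.035],[0,0,0]],[[0,0,-0.035],[0,0,0]],[[0,0,-0.03],[0,0,0]],[[0,0,-0.028],[0,0,0]],[[0,0,0],[0,0,0]]]}'
python3 -m inch '{"steps":[[[0,0,0],[0,0,0]],[[0,0,0],[0,0,0]],[[0,0,0],[0,0,0]],[[0,0,0],[0,0,0]],[[0,0,0],[0,0,0]]]}' 0.03 40
python3 -m inch '{"steps":[[[0,0,0],[0,0,0]],[[0,0,0.02],[0,0,0]],[[0,0,0.03],[0,0,0]],[[0,0,0.03],[0,0,0]],[[0,0,0.02],[0,0,0]]]}'
```

```text
time: 4.78
ee_pos: [349.7, 280.0, 20.9]
orientation: [0.561, -3.087, 0.002]
ft_force: [-0.1, -0.6, -0.5]
gripper_width: 85.4
grasp_force: 0.0
time: 5.4
ee_pos: [352.9, 280.9, 23.9]
orientation: [-0.558, 3.089, 0.002]
ft_force: [-1.6, 1.1, 5.5]
gripper_width: 50.0
grasp_force: 40.8
time: 6.02
ee_pos: [352.6, 280.5, 124.5]
orientation: [-0.558, 3.089, 0.001]
ft_force: [0.2, -0.3, -0.5]
gripper_width: 50.1
grasp_force: 41.3
```

```bash
python3 -m inch '{"steps":[[[0.038,-0.029,0],[0,0,-4]],[[0.038,-0.029,0],[0,0,-4]],[[0.038,-0.029,0],[0,0,-4]],[[0.038,-0.029,0],[0,0,-4]],[[0.038,-0.029,0],[0,0,0]]]}'
python3 -m inch '{"steps":[[[0.038,-0.029,0],[0,0,0]],[[0.038,-0.029,0],[0,0,0]],[[0.002,-0.001,0],[0,0,0]],[[0,0,0],[0,0,0]],[[0,0,0],[0,0,0]]]}'
python3 -c "
from h import *
i=eyes.camera_info('wrist');im=eyes.read_camera('wrist');cv2.imwrite('pics/w2.png',im)
for n in ('large','medium','small'):
  for d in eyes.pinpoint('wrist','pocket_'+n)[:2]: print(n,d['confidence'],d['position'],at_z('wrist',d['position'],3,i))"
```

```text
time: 6.65
ee_pos: [543.2, 134.0, 123.1]
orientation: [-0.122, 3.138, 0.0]
ft_force: [0.5, 0.8, -0.4]
gripper_width: 49.9
grasp_force: 41.2
time: 7.28
ee_pos: [618.7, 76.9, 122.5]
orientation: [0.125, -3.138, -0.0]
ft_force: [0.3, -0.7, -0.2]
gripper_width: 50.0
grasp_force: 41.4
```

View pics/w2.png

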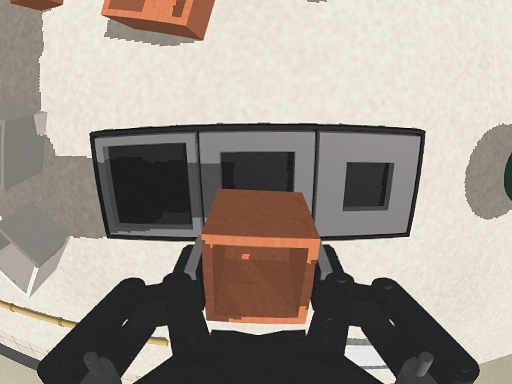

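The pot hangs over the tray at (255,255). The small pocket opening runs about (346,163)–(389,210), and the tray's outer corners are near (91,131), (424,130), (409,236) and (107,239). I check the tray position from these.

```bash
python3 -c "
from h import *
i=eyes.camera_info('wrist')
def m(P): 
  q=np.array([at_z('wrist',p,14,i)[:2] for p in P]); print(np.round(q),q.mean(0))
m([(91,131),(424,130),(409,236),(107,239)])
m([(346,163),(389,163),(388,210),(344,210)])
s=status.read_state();print(s['ee_pos'])"
```

```text
[[578. -85.]
 [552. 229.]
 [663. 240.]
 [692. -78.]] [621.45438586  76.50437996]
[[592. 154.]
 [588. 197.]
 [635. 207.]
 [638. 160.]] [613.34911032 179.22777278]
[619.27232004  76.84341944 122.66707076]
```

The tray checks out at (621, 76.4), as fitted. Lower and release.

```bash
python3 -m inch '{"steps":[[[0.001,0,-0.04],[0,0,0]],[[0,0,-0.03],[0,0,0]],[[0,0,-0.015],[0,0,0]],[[0,0,-0.008],[0,0,0]],[[0,0,-0.004],[0,0,0]]]}'
python3 -m inch '{"steps":[[[0,0,0],[0,0,0]],[[0,0,0],[0,0,0]]]}'
```

```text
time: 8.1
ee_pos: [621.0, 76.2, 26.9]
orientation: [-0.123, 3.139, 0.0]
ft_force: [-9.4, -0.3, 22.3]
gripper_width: 49.4
grasp_force: 43.4
time: 8.35
ee_pos: [621.6, 76.2, 27.0]
orientation: [-0.123, 3.137, 0.0]
ft_force: [-4.0, 0.3, 5.6]
gripper_width: 49.8
grasp_force: 41.9
```

```bash
python3 -m inch '{"steps":[[[0,0,0],[0,0,0]],[[0,0,0],[0,0,0]],[[0,0,0],[0,0,0]],[[0,0,0],[0,0,0]]]}' 0.066
python3 -m inch '{"steps":[[[0,0,0.02],[0,0,0]],[[0,0,0.03],[0,0,0]],[[0,0,0.04],[0,0,0]],[[0,0,0.02],[0,0,0]],[[0,0,0],[0,0,0]]]}'
```

```text
time: 8.85
ee_pos: [620.8, 76.1, 25.2]
orientation: [0.123, -3.139, -0.0]
ft_force: [0.1, 0.7, -0.0]
gripper_width: 65.7
grasp_force: 0.0
time: 9.48
ee_pos: [622.3, 76.1, 137.2]
orientation: [-0.123, 3.135, -0.0]
ft_force: [0.0, -0.1, -0.2]
gripper_width: 66.1
grasp_force: 0.0
```

```bash
python3 -m inch '{"steps":[[[-0.032,-0.0385,0],[0,0,3.5]],[[-0.032,-0.0385,0],[0,0,3.5]],[[-0.032,-0.0385,0],[0,0,0]],[[-0.032,-0.0385,0],[0,0,0]],[[-0.032,-0.0385,0],[0,0,0]]]}'
python3 -m inch '{"steps":[[[-0.032,-0.0385,0],[0,0,0]],[[-0.001,-0.001,0],[0,0,0]],[[0,0,0],[0,0,0]],[[0,0,0],[0,0,0]]]}'
python3 -c "
from h import *
i=eyes.camera_info('wrist');im=eyes.read_camera('wrist');cv2.imwrite('pics/w3.png',im)
for d in eyes.cut_out('wrist','square_small')[:2]: print(d['confidence'],d['position'],at_z('wrist',d['position'],35,i))"
```

```text
time: 10.1
ee_pos: [458.9, -117.1, 133.8]
orientation: [0.315, -3.124, -0.002]
ft_force: [0.7, -0.5, -1.0]
gripper_width: 65.8
grasp_force: 0.0
time: 10.6
ee_pos: [428.2, -155.2, 134.9]
orientation: [0.316, -3.125, -0.001]
ft_force: [1.1, -0.1, 0.1]
gripper_width: 65.8
grasp_force: 0.0
0.86 [258.0, 186.5] [ 426.94249848 -155.39891367   35.        ]
```

View pics/w3.png

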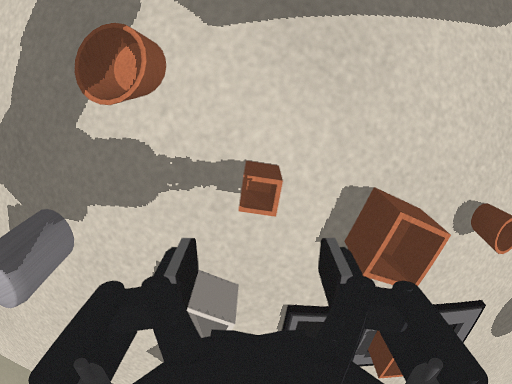

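The small pot sits centred at (261,195) but slightly turned against the fingers; I compute its yaw from the rim corners.

```bash
python3 -c "
from h import *
i=eyes.camera_info('wrist')
q=np.array([at_z('wrist',p,50,i)[:2] for p in [(246,177),(281,180),(276,216),(240,210)]])
print(q,q.mean(0)); e=np.roll(q,-1,0)-q; print(np.degrees(np.arctan2(e[:,1],e[:,0]))%90,np.hypot(*e.T))"
```

```text
[[ 416.26339952 -167.41783597]
 [ 413.04339356 -139.38277684]
 [ 444.75776493 -136.27587489]
 [ 445.46027343 -166.90218695]] [ 429.88120786 -152.49466866]
[6.55207598 5.5951339  1.31402419 1.01180152] [28.21937241 31.86619198 30.6343681  29.20142702]
```

```bash
python3 -m inch '{"steps":[[[0.001,0.001,-0.035],[0,0,-7]],[[0,0,-0.03],[0,0,0]],[[0,0,-0.03],[0,0,0]],[[0,0,-0.02],[0,0,0]],[[0,0,0],[0,0,0]]]}'
python3 -m inch '{"steps":[[[0,0,0],[0,0,0]],[[0,0,0],[0,0,0]],[[0,0,0],[0,0,0]],[[0,0,0],[0,0,0]],[[0,0,0],[0,0,0]]]}' 0.015 40
python3 -m inch '{"steps":[[[0,0,0],[0,0,0]],[[0,0,0.02],[0,0,0]],[[0,0,0.03],[0,0,0]],[[0,0,0.03],[0,0,0]],[[0,0,0.03],[0,0,0]]]}'
```

```text
time: 11.32
ee_pos: [427.9, -153.5, 18.9]
orientation: [0.125, -3.136, -0.003]
ft_force: [-0.6, 0.1, 1.2]
gripper_width: 66.2
grasp_force: 0.0
time: 11.95
ee_pos: [430.0, -155.4, 21.5]
orientation: [-0.123, 3.137, -0.001]
ft_force: [0.6, 1.0, 5.9]
gripper_width: 31.2
grasp_force: 40.8
time: 12.58
ee_pos: [428.6, -154.9, 131.4]
orientation: [0.123, -3.139, 0.0]
ft_force: [-0.3, -0.2, 0.2]
gripper_width: 31.4
grasp_force: 40.1
```

```bash
python3 -m inch '{"steps":[[[0.026,0.048,0],[0,0,0]],[[0.026,0.048,0],[0,0,0]],[[0.026,0.048,0],[0,0,0]],[[0.026,0.048,0],[0,0,0]],[[0.026,0.048,0],[0,0,0]]]}'
python3 -m inch '{"steps":[[[0.026,0.048,0],[0,0,0]],[[0.026,0.048,0],[0,0,0]],[[0.002,-0.001,0],[0,0,0]],[[0,0,0],[0,0,0]],[[0,0,0],[0,0,0]]]}'
python3 -c "
from h import *
im=eyes.read_camera('wrist');cv2.imwrite('pics/w4.png',im)"
```

```text
time: 13.2
ee_pos: [559.5, 86.6, 130.5]
orientation: [-0.123, 3.139, -0.0]
ft_force: [0.3, 0.0, 0.0]
gripper_width: 31.3
grasp_force: 40.1
time: 13.82
ee_pos: [612.2, 178.8, 130.4]
orientation: [0.121, -3.139, 0.0]
ft_force: [-0.2, 0.1, 0.5]
gripper_width: 31.2
grasp_force: 40.1
```

View pics/w4.png

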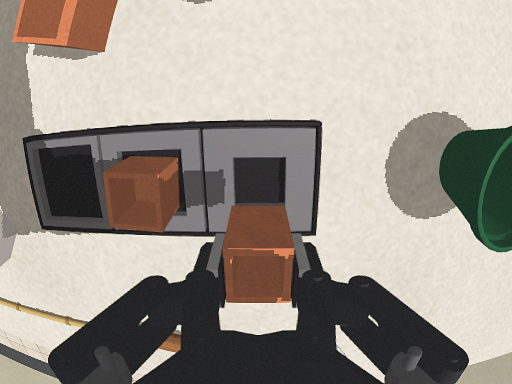

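The small pot hangs in line with its pocket (opening centred at (259,181)). The medium pot looks squarely seated at (143,193). Lower and release.

```bash
python3 -m inch '{"steps":[[[0,0,-0.045],[0,0,0]],[[0,0,-0.035],[0,0,0]],[[0,0,-0.015],[0,0,0]],[[0,0,-0.008],[0,0,0]],[[0,0,-0.004],[0,0,0]]]}'
python3 -m inch '{"steps":[[[0,0,0],[0,0,0]],[[0,0,0],[0,0,0]]]}'
python3 -m inch '{"steps":[[[0,0,0],[0,0,0]],[[0,0,0],[0,0,0]],[[0,0,0],[0,0,0]],[[0,0,0],[0,0,0]]]}' 0.048
python3 -m inch '{"steps":[[[0,0,0.02],[0,0,0]],[[0,0,0.03],[0,0,0]],[[0,0,0.04],[0,0,0]],[[0,0,0.03],[0,0,0]],[[0,0,0],[0,0,0]]]}'
```

```text
time: 14.5
ee_pos: [613.6, 179.9, 24.5]
orientation: [-0.122, 3.138, 0.0]
ft_force: [-7.5, -2.4, 20.8]
gripper_width: 31.3
grasp_force: 43.0
time: 14.75
ee_pos: [613.9, 180.3, 24.5]
orientation: [-0.123, 3.137, 0.001]
ft_force: [0.1, -0.4, 1.5]
gripper_width: 31.1
grasp_force: 40.4
time: 15.25
ee_pos: [612.8, 180.1, 23.2]
orientation: [0.123, -3.139, -0.0]
ft_force: [0.0, 0.3, 1.0]
gripper_width: 48.5
grasp_force: 0.0
time: 15.88
ee_pos: [614.8, 180.4, 146.5]
orientation: [-0.123, 3.133, 0.001]
ft_force: [0.2, 0.6, 0.7]
gripper_width: 48.0
grasp_force: 0.0
```

```bash
python3 -m inch '{"steps":[[[-0.032,-0.0378,0],[0,0,-4]],[[-0.032,-0.0378,0],[0,0,-4]],[[-0.032,-0.0378,0],[0,0,-4]],[[-0.032,-0.0378,0],[0,0,-4.6]],[[-0.032,-0.0378,0],[0,0,0]]]}' 0.0854
python3 -m inch '{"steps":[[[0,0,0],[0,0,0]],[[0,0,0],[0,0,0]],[[0,0,0],[0,0,0]]]}'
python3 -c "
from h import *
i=eyes.camera_info('wrist');im=eyes.read_camera('wrist');cv2.imwrite('pics/w5.png',im)
for d in eyes.cut_out('wrist','square_large')[:2]: print(d['confidence'],d['position'],at_z('wrist',d['position'],40,i))"
```

```text
time: 16.5
ee_pos: [451.0, -9.8, 142.1]
orientation: [-0.332, -3.122, -0.0]
ft_force: [0.0, -0.7, 0.2]
gripper_width: 85.4
grasp_force: 0.0
time: 16.88
ee_pos: [453.5, -8.3, 143.0]
orientation: [0.33, 3.124, 0.0]
ft_force: [-0.0, 0.1, -0.2]
gripper_width: 85.2
grasp_force: 0.0
0.97 [118.7, 290.4] [ 542.44854528 -189.41470346   40.        ]
0.56 [258.6, 187.6] [454.44525516  -7.93985773  40.        ]
```

View pics/w5.png

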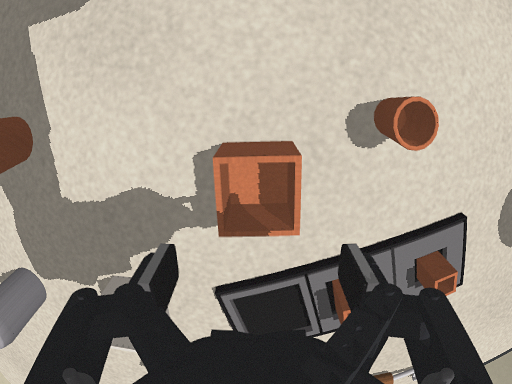

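The large pot is centred at (258,195) and its sides are nearly parallel to the fingers. Rim corners are (214,156), (301,154), (300,235) and (219,237).

```bash
python3 -c "
from h import *
i=eyes.camera_info('wrist')
q=np.array([at_z('wrist',p,66,i)[:2] for p in [(214,156),(301,154),(300,235),(219,237)]])
print(q,q.mean(0)); e=np.roll(q,-1,0)-q; print(np.degrees(np.arctan2(e[:,1],e[:,0]))%90,np.hypot(*e.T))"
```

```text
[[413.71245658 -34.06723271]
 [425.92593434  31.04058938]
 [494.02565114  19.24300865]
 [481.72677678 -47.75310658]] [453.84770471  -7.88418532]
[79.37544712 80.17163935 79.59769482 78.62284477] [66.24347165 69.11406759 68.11564994 69.3775965 ]
```

```bash
python3 -m inch '{"steps":[[[0.0005,0.0005,-0.035],[0,0,1.5]],[[0,0,-0.03],[0,0,0]],[[0,0,-0.03],[0,0,0]],[[0,0,-0.024],[0,0,0]],[[0,0,0],[0,0,0]]]}'
python3 -m inch '{"steps":[[[0,0,0],[0,0,0]],[[0,0,0],[0,0,0]],[[0,0,0],[0,0,0]],[[0,0,0],[0,0,0]],[[0,0,0],[0,0,0]]]}' 0.05 40
python3 -m inch '{"steps":[[[0,0,0],[0,0,0]],[[0,0,0.02],[0,0,0]],[[0,0,0.03],[0,0,0]],[[0,0,0.03],[0,0,0]],[[0,0,0.03],[0,0,0]]]}'
```

```text
time: 17.6
ee_pos: [451.9, -7.6, 22.7]
orientation: [-0.288, -3.124, -0.001]
ft_force: [0.6, -0.6, 0.3]
gripper_width: 85.2
grasp_force: 0.0
time: 18.23
ee_pos: [454.3, -8.5, 25.2]
orientation: [0.29, 3.126, 0.0]
ft_force: [-1.3, 0.3, 6.0]
gripper_width: 67.3
grasp_force: 47.0
time: 18.85
ee_pos: [452.6, -8.4, 134.8]
orientation: [-0.291, -3.127, -0.0]
ft_force: [0.5, -0.4, -2.7]
gripper_width: 67.5
grasp_force: 46.2
```

```bash
python3 -m inch '{"steps":[[[0.044,-0.005,0],[0,0,5]],[[0.044,-0.005,0],[0,0,5]],[[0.044,-0.005,0],[0,0,5]],[[0.044,-0.004,0],[0,0,0]],[[0,0,0],[0,0,0]]]}'
python3 -m inch '{"steps":[[[0,0,0],[0,0,0]],[[0,0,0],[0,0,0]],[[0,0,0],[0,0,0]]]}'
python3 -c "
from h import *
im=eyes.read_camera('wrist');cv2.imwrite('pics/w6.png',im)"
```

```text
time: 19.48
ee_pos: [631.5, -28.0, 132.5]
orientation: [0.12, -3.139, -0.0]
ft_force: [-0.1, 0.4, -2.3]
gripper_width: 67.9
grasp_force: 46.3
time: 19.85
ee_pos: [628.5, -27.3, 134.7]
orientation: [0.12, -3.139, -0.0]
ft_force: [-0.6, -0.5, -2.3]
gripper_width: 67.7
grasp_force: 46.3
```

View pics/w6.png

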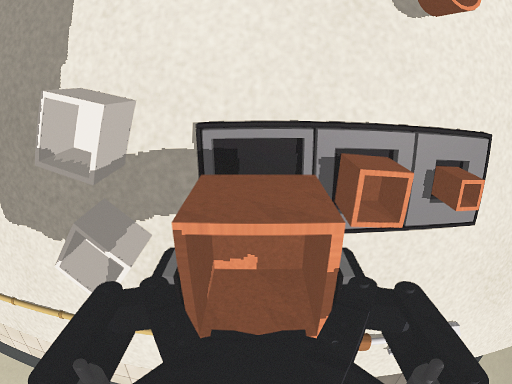

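The large pot is square to its pocket, whose opening spans x 213–303 (centre 258, matching the pot). Both placed pots look seated. Lower, release and retreat.

```bash
python3 -m inch '{"steps":[[[0,0,-0.045],[0,0,0]],[[0,0,-0.035],[0,0,0]],[[0,0,-0.015],[0,0,0]],[[0,0,-0.008],[0,0,0]],[[0,0,-0.004],[0,0,0]]]}'
python3 -m inch '{"steps":[[[0,0,0],[0,0,0]],[[0,0,0],[0,0,0]]]}'
python3 -m inch '{"steps":[[[0,0,0],[0,0,0]],[[0,0,0],[0,0,0]],[[0,0,0],[0,0,0]],[[0,0,0],[0,0,0]]]}' 0.083
python3 -m inch '{"steps":[[[0,0,0.02],[0,0,0]],[[0,0,0.03],[0,0,0]],[[0,0,0.04],[0,0,0]],[[0,0,0.04],[0,0,0]],[[-0.04,0,0.04],[0,0,0]]]}'
python3 -m inch '{"steps":[[[-0.05,0,0.02],[0,0,0]],[[-0.05,0,0],[0,0,0]],[[-0.05,0,0],[0,0,0]],[[0,0,0],[0,0,0]],[[0,0,0],[0,0,0]]]}'
cat > chk.py <<'E'
from fit import *
I={c:eyes.camera_info(c) for c in("scene","side")}
im={c:eyes.read_camera(c) for c in I}
t=np.array([621,76.4,np.radians(4.6)]); R=[]
for k,w,h in((-104,68,66),(0,50,58),(104,32,50)): R.append((w,w,3,3+h,k))
out=[]
for c,(x0,y0,x1,y1) in dict(scene=(190,150,340,270),side=(230,120,340,240)).items():
    a=im[c][y0:y1,x0:x1]; a=cv2.resize(a,None,fx=3,fy=3,interpolation=2); b=a.copy()
    for r in R:
        q=(proj(c,box(t,*r),I[c])-[x0,y0])*3+1
        cv2.polylines(b,[q[[4,5,7,6]].astype(np.int32)],1,(255,255,0)); cv2.polylines(b,[q[[0,1,3,2]].astype(np.int32)],1,(0,255,255))
    out.append(b)
cv2.imwrite("pics/fin.png",np.hstack([o[:360] for o in out]))
E
python3 chk.py
```

```text
time: 20.52
ee_pos: [630.2, -27.5, 28.2]
orientation: [-0.12, 3.138, -0.0]
ft_force: [-4.4, 1.3, 34.3]
gripper_width: 67.5
grasp_force: 51.1
time: 20.78
ee_pos: [630.1, -27.6, 28.3]
orientation: [-0.12, 3.138, -0.0]
ft_force: [0.9, 0.3, -0.7]
gripper_width: 67.5
grasp_force: 46.7
time: 21.28
ee_pos: [629.4, -27.4, 27.4]
orientation: [-0.12, 3.139, 0.0]
ft_force: [-0.8, 0.1, -0.1]
gripper_width: 83.2
grasp_force: 0.0
time: 21.9
ee_pos: [590.8, -27.7, 198.1]
orientation: [-0.12, 3.138, -0.0]
ft_force: [-0.0, -0.6, 1.0]
gripper_width: 83.4
grasp_force: 0.0
time: 22.52
ee_pos: [440.2, -27.6, 217.9]
orientation: [-0.12, 3.137, -0.001]
ft_force: [-0.6, -0.3, -0.2]
gripper_width: 82.8
grasp_force: 0.0
```

View pics/fin.png

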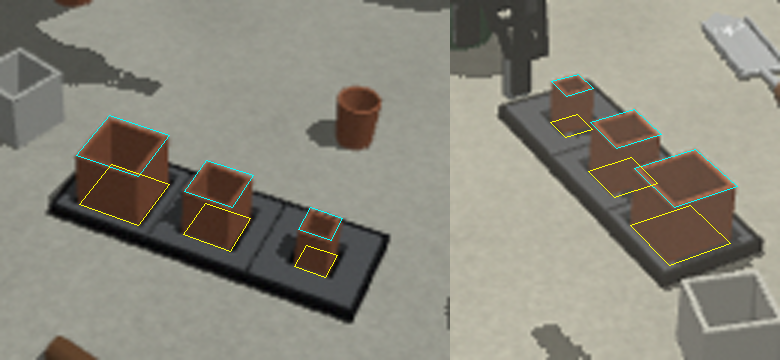

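All three pots match the seated-pose outlines in both views (rims in cyan), standing upright in their pockets, and the small round pot is untouched. Handing in.

```bash
python3 -c "
from rig import job_done
print(job_done())"
```

```text
the job is handed in; nothing more can be done
None
```

I put the three square terracotta pots upright in their matching pockets and handed the job in at about 22.5 s of the 83 s allowed. The final camera check showed all three seated. I didn't touch the round pots, the glazed pot or the mister. The judge returned no result.

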